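# Nip an inlaid panel in the bench press

## Task

Swing the folded orange crank handle of the green bench press fully upright and crank clockwise (seen from above) until the platen just bears on the inlaid panel, then give it about a quarter turn more and no further, so the panel is nipped firmly but not crushed. Then fold the handle back down flat onto its crank arm and leave the press clamped. Do not shift the panel or disturb the other things on the bench.

Things in the scene. Friction and masses are not known exactly. Their poses are not given: they have to be found in the camera images.
- press: green bench press, fixed to the table: base 240 x 270 mm and 20 mm thick, two steel columns 115 mm to either side of the spindle, cross beam 55 x 280 mm with its top 173 mm above the table; origin at the centre of its underside, below the crank axis, y along the beam. Stands elsewhere and turned otherwise each time
- crank_axis (a point): point on the vertical axis about which the crank of the press turns, level with the upper face of the crank arm, 202 mm above the table. Turned clockwise (seen from above) the crank drives the platen down by a coarse screw. It has steady dry friction, about 6 N at the handle, and stays where it is left; it feels heavier by about 4 N once the platen bears on the panel, then a little more with further turning
- handle_hinge (a point): centre of the hinge pin of the folding handle, at the outer end of the steel crank arm: 75 mm from the crank axis, 217 mm above the table. The arm is a bar 14 mm wide and 11 mm thick, upper face 15 mm below the pin. The pin is level and square to the arm; it moves in a level circle as the crank turns. The arm starts in a wide range of directions
- handle_grip (a point): point on the centre line of the orange grip, 48 mm from the hinge pin. The grip is a round sleeve 22 mm across, reaching from 16 to 74 mm from the pin, and spins freely on its own axis. Folded, it lies level above the crank arm with 4 mm of air below, pointing from the hinge to the crank axis; its sides are free and can be pinched from above. Upright, its top is 291 mm above the table
- handle (a joint): folding angle of the crank handle: 0 folded flat along the arm, 1.57 upright, stop at 1.66 (slightly beyond upright). A stiff hinge: it stays at any angle
- platen: dark steel pressing plate of the press, 130 x 150 x 14 mm with a red boss on top, origin at the centre of its underside; held to the screw by a stiff preloaded spring pack (about 80 N once it bears fully, 4 N more for each mm that the screw is driven on), so it stops moving when it bears on the panel while the screw can go on
- panel: loose dark inlaid panel 180 x 150 x 12 mm with pale petals, lying on the plywood packing under the platen, origin at the centre of its underside. The height of the packing is different each time
- glue_bottle: white glue bottle, 52 mm wide and 130 mm tall, bystander next to the press; origin at its foot
- ink_jar: amber jar, 56 mm wide and 75 mm tall, bystander next to the press; origin at its foot
- spare_panel: spare wooden panel 130 x 100 x 12 mm, bystander
- mallet: hammer, 240 mm long, bystander
- awl: awl with wooden handle, 170 mm long, bystander
- book: blue book 130 x 180 x 24 mm, bystander
- pin_box: open cardboard box 80 x 110 x 40 mm, bystander
Things that resemble listed ones, but are neither listed nor needed, are in the scene too. Of the things like the panel, leave any that is red or yellow; of the rest the larger one is meant.

How it is judged:
By the outcome, as a careful person would: the job done as asked, in the order asked, and still so for the second after the job is handed in, with the robot touching nothing.
It also fails if it takes over 72 s, if anything falls off the work surface, if the arm or the gripper's body presses on something with over 40 N, if the wrist force passes 120 N, or if a joint passes its speed limit or range.

## Robot

A 6-joint arm with a two-finger parallel gripper is mounted at the origin on the work surface. World frame = base frame: x ahead of the robot, y to its left, z up, the work surface at z = 0. Lengths are in mm, angles in rad, forces in N, time in s.
With the tool pointing down it reaches from about 300 to 950 mm from the base axis. Payload 3.1 kg.
Tool frame: the origin (TCP) lies at the very end of the fingers, on their centre line; the grasp point (between the pads) lies 19 mm behind it (tcp_to_grasp is the z of the grasp point in the tool frame, in mm); z points along the fingers, y is the line along which they close (so a half turn about z gives the same grasp; the last joint's range is limited). The gripper opens to 85 mm and grips with 20 to 120 N. Pads are 22 mm wide; open, the fingers measure 114 mm over their backs; the gripper's body (76 mm by 85 mm) begins 54 mm behind the grasp point. The pads swing forward as they close: fully open they stand 13 mm farther back than shut.
Start: joints at [1.118, 0.308, 1.634, -0, 1.2, -0.07], TCP at [233.475, 579.759, 192.572] pointing down, gripper open.
Joint ranges: [-3.06, 3.06], [-0.79, 1.96], [0.05, 2.63], [-1.19, 4.34], [0.05, 2.64], [-2.94, 2.94]. Speed limits (rad/s): [2.79, 2.79, 3.14, 3.14, 3.14, 3.14].

## Interface

Orientations are given as a unit quaternion [w, x, y, z].
In Python, from bench import * gives the robot as it stands. The module is installed in compiled form; this text tells all that it offers.
- The arm moves only by the tool play_rows, never from a script. Its argument "commands" is a list of rows, each a list of 7 numbers: the opening, from -1 (shut) to 1 (fully open), so that 0 is half open, then the shift along the tool's x, y, z in units of 50 mm (1.0 is 50 mm), then the turn, a rotation vector about the tool's x, y, z in units of 6 degrees (1.0 is 6 degrees). A call has 1 to 8 rows; each row is the pose to reach, as a shift and turn from the pose commanded when the call began, along the tool's axes at that moment; what a row does not reach only later rows make up. A row lasts 1/10 s, in which the tool goes at most 50 mm and 8.59 degrees, less where a joint would pass 70% of its speed; a pose out of reach is approached as far as the arm can. A call with a gripper value outside its range is refused whole. The fingers move at their own pace and stop on an object; "squeeze" is the grip in N (left out, the last holds). Time passes only in rows, so rows that repeat a pose let the fingers close. It gives the time, the measured TCP pose, the force, the opening and the grip force at its end, in the units of the state.
- get_obs(): the state, without advancing time (a new reading comes with each control period).
- snapshot(name): name is "side" or "top" or "wrist"; returns the picture (480x640x3 uint8, red, green, blue); there is no depth.
- get_calibration(name): a dict with "fx", "fy", "cx", "cy" (pixels), "dist_coeffs" ([k1, k2, p1, p2, k3] as OpenCV has them; the pictures are not rectified), "rvec" (rotation vector, rad) and "tvec" (3), from world to camera coordinates, as OpenCV has them; the wrist camera has in their place "T_tool_cam" (4x4, takes a point from camera to tool coordinates, whose origin is the TCP and whose axes are the flange's). Camera axes: x right, y down, z forward; pixel columns grow to the right and rows downward; lengths in mm; the calibration is good to about 2 mm. A picture is of the moment at which its call begins: read the wrist's pose just before it. get_calibration takes no time and is no camera call.
- job_done(): hands the job in; it is judged then, once.
The state is a dict: "time_s": time; "joint_pos": joint angles; "dq": joint speeds; "joint_torque": joint torques, N m; "position": TCP position; "tcp_rot": TCP orientation; "ft_force": force on the tool from outside, world axes, zero at the start; "moment": the same for the moment, N m; "gripper_width": finger opening in mm; "grip_force": force on a finger pad.
Only numpy, scipy, OpenCV 4.12 (cv2) and the standard library are available. Lean on these libraries where they do the work, as an engineer would, in place of code of your own. Each camera call takes 0.05 s, during which the arm holds its last target. There are 200 camera calls.

## Working session

There is one attempt and no reset: what is moved stays moved. The work goes in short steps, Python scripts to look and compute and a tool call to move; the robot and the scene stay as the last step left them, time stands still between calls to the robot, and variables do not carry over. Pictures are saved under pics/ and viewed, at most 10 in all, crops included, and the job is handed in when it is done.

Besides the shell and the picture viewer there is one more tool, called after "Emit:" as name(argument=value, ...) on one line, values as JSON. play_rows: Moves the arm, as the interface text tells. Its arguments: {"type":"object","properties":{"commands":{"type":"array"},"squeeze":{"type":"number"}},"required":["commands"]}

```bash
mkdir -p pics; cat > h.py <<'E'
from bench import *
import numpy as np, cv2
from scipy.spatial.transform import Rotation as R
def cal(n):
    c=get_calibration(n);K=np.array([[c['fx'],0,c['cx']],[0,c['fy'],c['cy']],[0,0,1.]]);return c,K,np.array(c['dist_coeffs'],float)
def ext(n,obs=None):
    c,K,d=cal(n)
    if n!='wrist':
        return cv2.Rodrigues(np.array(c['rvec'],float))[0],np.array(c['tvec'],float).ravel(),K,d
    T=np.eye(4);q=obs['tcp_rot'];T[:3,:3]=R.from_quat([q[1],q[2],q[3],q[0]]).as_matrix();T[:3,3]=obs['position']
    W=np.linalg.inv(T@np.array(c['T_tool_cam']));return W[:3,:3],W[:3,3],K,d
def ray(n,uv,obs=None):
    r,t,K,d=ext(n,obs);p=cv2.undistortPoints(np.array([[uv]],float),K,d)[0,0]
    return -r.T@t, r.T@np.array([p[0],p[1],1.])
def atz(n,uv,z,obs=None):
    o,v=ray(n,uv,obs);return o+v*(z-o[2])/v[2]
def proj(n,P,obs=None):
    r,t,K,d=ext(n,obs);return cv2.projectPoints(np.array(P,float).reshape(-1,3),cv2.Rodrigues(r)[0],t,K,d)[0][:,0]
def snap(n,f):
    im=snapshot(n);cv2.imwrite('pics/'+f,cv2.cvtColor(im,cv2.COLOR_RGB2BGR));return im
E
python3 - <<'E'
from h import *
o=get_obs();print({k:np.round(v,3) for k,v in o.items()})
a=snap('top','top0.png');b=snap('side','side0.png')
E
```

```text
{'time_s': np.float64(0.0), 'joint_pos': array([ 1.118,  0.309,  1.635, -0.   ,  1.2  , -0.07 ]), 'dq': array([-0.001, -0.002, -0.001,  0.   , -0.001,  0.001]), 'joint_torque': array([-0.0000e+00, -4.1525e+01, -2.7666e+01, -0.0000e+00,  1.0000e-02,
        0.0000e+00]), 'position': array([233.064, 578.934, 191.337]), 'tcp_rot': array([-0.   ,  0.19 ,  0.982, -0.001]), 'ft_force': array([-0.265, -1.374, -0.327]), 'moment': array([-0.037, -0.009, -0.001]), 'grip_force': np.float64(0.0), 'gripper_width': np.float64(85.161)}
```

View pics/top0.png

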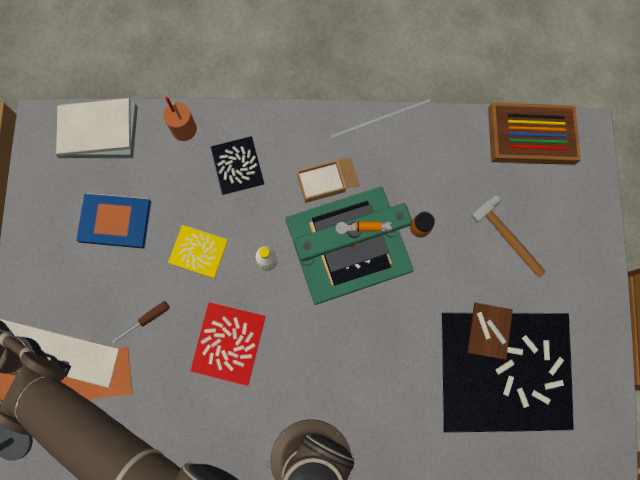

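View pics/side0.png

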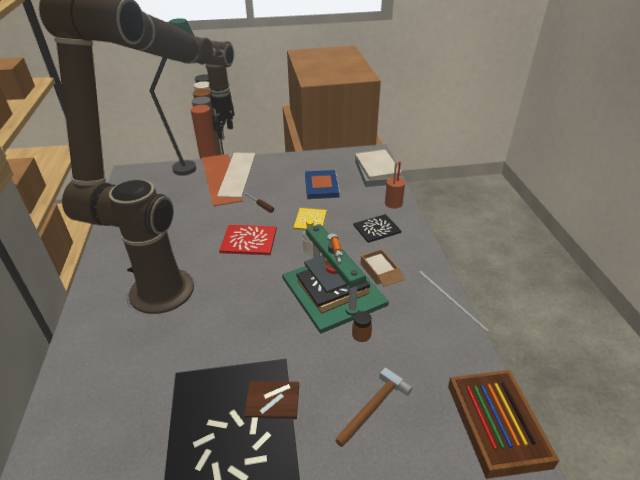

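```bash
python3 - <<'E'
from h import *
a=cv2.imread('pics/top0.png')[180:310,270:440];b=cv2.imread('pics/side0.png')[205:335,270:400]
cv2.imwrite('pics/c.png',np.hstack([cv2.resize(a,None,fx=4.4,fy=4.4,interpolation=2)]))
cv2.imwrite('pics/d.png',cv2.resize(b,None,fx=4.6,fy=4.6,interpolation=2))
E
```

```text
(no output)
```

View pics/c.png

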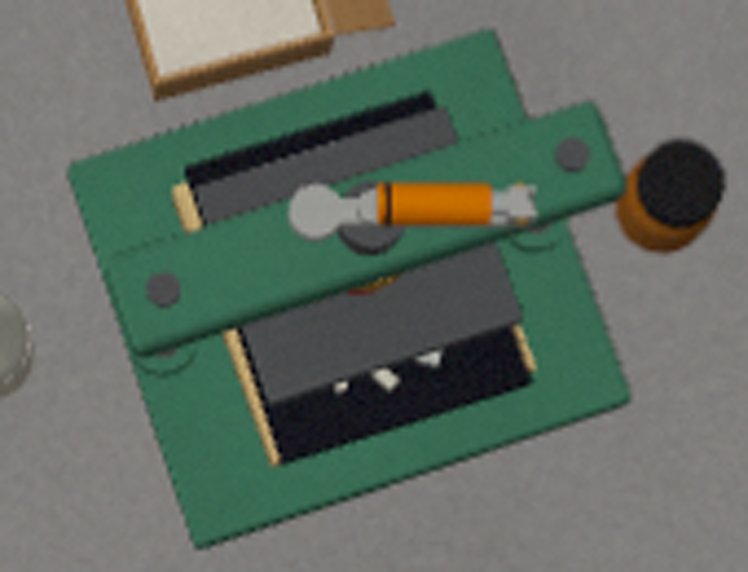

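View pics/d.png

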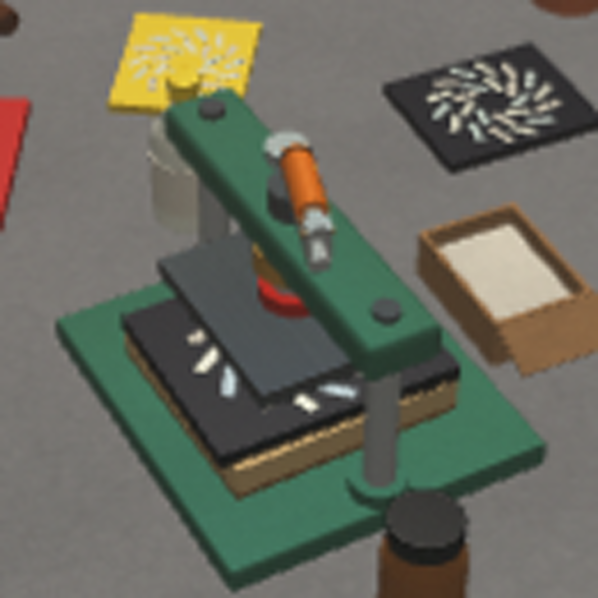

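```bash
python3 - <<'E'
from h import *
f=lambda u,v:(270+(u+.5)/4.4-.5,180+(v+.5)/4.4-.5)
g=lambda u,v:(270+(u+.5)/4.6-.5,205+(v+.5)/4.6-.5)
b1=atz('top',f(163,290),176);b2=atz('top',f(572,155),176)
c=(b1+b2)/2;print('bolts top',b1,b2,np.linalg.norm(b1-b2),c)
s1=atz('side',g(212,109),176);s2=atz('side',g(386,311),176);print('side',s1,s2,(s1+s2)/2,np.linalg.norm(s1-s2))
print('grip ends top',atz('top',f(378,204),217),atz('top',f(492,204),217),'hinge',atz('top',f(514,203),217))
print('grip side',atz('side',g(292,152),217),atz('side',g(314,208),217),'hinge',atz('side',g(316,225),217))
o=get_obs()
print('cal',ext('wrist',o)[2], get_calibration('wrist')['T_tool_cam'])
for n in('top','side'): print(n,ray(n,(320,240))[0])
E
```

```text
bolts top [502.85064025  16.63520633 176.        ] [ 579.87604103 -200.25463077  176.        ] 230.1610605663558 [541.36334064 -91.80971222 176.        ]
side [504.12612172  18.53262637 176.        ] [ 580.8460428  -198.18109851  176.        ] [542.48608226 -89.82423607 176.        ] 229.89298563582318
grip ends top [541.54232992 -93.04357527 217.        ] [ 542.58481525 -151.87560474  217.        ] hinge [ 543.31753207 -163.26647269  217.        ]
grip side [541.2741493  -86.77109166 217.        ] [ 545.48510145 -143.27855373  217.        ] hinge [ 543.90037692 -159.31477287  217.        ]
cal [[386.17649992   0.         317.36768254]
 [  0.         386.17649992 229.69811089]
 [  0.           0.           1.        ]] [[ 3.46611843e-04 -9.65737603e-01 -2.59520253e-01  6.52928901e+01]
 [ 9.99999777e-01  4.82965119e-04 -4.61643395e-04 -3.54828691e-01]
 [ 5.71165615e-04 -2.59520035e-01  9.65737555e-01 -1.81905918e+02]
 [ 0.00000000e+00  0.00000000e+00  0.00000000e+00  1.00000000e+00]]
top [ 223.84438269   19.77874601 1566.85950012]
side [  351.36376657 -1180.11327272  1103.74725418]
```

```bash
cat >> h.py <<'E'
import json
def plan(cur,targets,save=True):
    """cur: (pos,R) commanded. targets: list of (pos,R). prints rows"""
    p,r=cur
    out=[]
    for tp,tr in targets:
        out.append(list(np.round(r.T@(np.array(tp)-p)/50,3)+0.)+list(np.round((R.from_matrix(r.T@tr)).as_rotvec(degrees=True)/6,3)+0.))
    for o in out: print(o)
    o=out[-1]
    n=(p+r@(np.array(o[:3])*50), r@R.from_rotvec(np.array(o[3:])*6,degrees=True).as_matrix())
    if save: json.dump([n[0].tolist(),n[1].tolist()],open('cmd.json','w'))
    return n
def cmd():
    a=json.load(open('cmd.json'));return np.array(a[0]),np.array(a[1])
def down(ang): # tool y (closing) at world angle ang deg
    a=np.radians(ang);y=np.array([np.cos(a),np.sin(a),0]);z=np.array([0,0,-1.]);return np.stack([np.cross(y,z),y,z],1)
E
python3 - <<'E'
from h import *
r0=down(np.degrees(np.arctan2(.928,.373)))
q=get_obs()['tcp_rot'];r0=R.from_quat([q[1],q[2],q[3],q[0]]).as_matrix();print(r0.round(3))
p0=np.array([233.475,579.759,192.572])
a=p0+[0,0,140];b=np.array([542.5,-118.5,330.])
n=plan((p0,r0),[(a,r0),(a+(b-a)*.4,r0)])
print('--');plan(n,[(b,down(1.3))])
E
```

```text
[[-0.928  0.374 -0.001]
 [ 0.374  0.928 -0.002]
 [ 0.    -0.002 -1.   ]]
[np.float64(0.0), np.float64(-0.006), np.float64(-2.8), np.float64(0.0), np.float64(0.0), np.float64(0.0)]
[np.float64(-4.379), np.float64(-4.264), np.float64(-2.771), np.float64(0.0), np.float64(0.0), np.float64(0.0)]
--
[np.float64(-6.57), np.float64(-6.387), np.float64(0.043), np.float64(-0.019), np.float64(0.01), np.float64(11.128)]
```

Emit:
play_rows(commands=[[1, 0, 0, -1, 0, 0, 0], [1, 0, 0, -2, 0, 0, 0], [1, -0.5, -0.5, -2.77, 0, 0, 0], [1, -1.2, -1.2, -2.77, 0, 0, 0], [1, -1.9, -1.9, -2.77, 0, 0, 1], [1, -2.6, -2.6, -2.77, 0, 0, 2], [1, -3.3, -3.2, -2.77, 0, 0, 3], [1, -4, -3.9, -2.77, 0, 0, 4]])

```text
time_s: 0.9
position: [346.5, 322.4, 330.7]
tcp_rot: [0.0, 0.392, 0.92, -0.0]
ft_force: [1.0, 0.3, -0.3]
gripper_width: 85.3
grip_force: 0.0
```

```bash
python3 - <<'E'
from h import *
o=get_obs();q=o['tcp_rot'];r=R.from_quat([q[1],q[2],q[3],q[0]]).as_matrix();print(o['time_s'],o['position'],r.round(3))
plan((o['position'],r),[(np.array([542.5,-118.5,330.]),down(1.3))])
E
```

```text
0.9 [346.4537746  322.44138346 330.68463335] [[-0.693  0.721  0.   ]
 [ 0.721  0.693 -0.   ]
 [-0.    -0.    -1.   ]]
[np.float64(-9.076), np.float64(-3.283), np.float64(0.015), np.float64(0.0), np.float64(0.001), np.float64(7.093)]
```

Emit:
play_rows(commands=[[1, -0.9, -0.3, 0, 0, 0, 0.8], [1, -1.8, -0.65, 0, 0, 0, 1.6], [1, -2.7, -1, 0, 0, 0, 2.4], [1, -3.6, -1.3, 0, 0, 0, 3.2], [1, -4.5, -1.6, 0, 0, 0, 4], [1, -5.4, -2, 0, 0, 0, 4.8], [1, -6.3, -2.3, 0, 0, 0, 5.6], [1, -7.2, -2.6, 0, 0, 0, 6.4]])

```text
time_s: 1.7
position: [503.2, -26.8, 330.8]
tcp_rot: [-0.0, 0.673, 0.74, 0.0]
ft_force: [0.1, 0.7, 0.1]
gripper_width: 85.7
grip_force: 0.0
```

```bash
python3 - <<'E'
from h import *
o=get_obs();q=o['tcp_rot'];r=R.from_quat([q[1],q[2],q[3],q[0]]).as_matrix();print(o['time_s'],o['position'],r.round(3))
plan((o['position'],r),[(np.array([542.5,-118.5,330.]),down(1.3))])
E
```

```text
1.7 [503.24101032 -26.83764208 330.7636768 ] [[-0.095  0.995 -0.   ]
 [ 0.995  0.095  0.   ]
 [ 0.    -0.    -1.   ]]
[np.float64(-1.899), np.float64(0.608), np.float64(0.014), np.float64(-0.002), np.float64(-0.004), np.float64(0.69)]
```

Emit:
play_rows(commands=[[1, -0.8, 0.2, 0, 0, 0, 0.3], [1, -1.5, 0.4, 0, 0, 0, 0.69], [1, -1.9, 0.61, 0, 0, 0, 0.69], [1, -1.9, 0.61, 0, 0, 0, 0.69], [1, -1.9, 0.61, 0, 0, 0, 0.69], [1, -1.9, 0.61, 0, 0, 0, 0.69]])

```text
time_s: 2.3
position: [542.2, -115.4, 330.7]
tcp_rot: [-0.001, 0.697, 0.717, -0.0]
ft_force: [-0.1, -0.1, -0.5]
gripper_width: 85.2
grip_force: 0.0
```

```bash
python3 - <<'E'
from h import *
o=get_obs();im=snap('wrist','w0.png');print(o['position'],o['tcp_rot'])
print(proj('wrist',[[542,-91,202],[543.5,-166,217],[542.5,-118.5,217],[542,-91.5,217]],o))
E
```

```text
[ 542.24318112 -115.42840341  330.72173906] [-6.65387030e-04  6.97330627e-01  7.16749291e-01 -8.45677880e-05]
[[317.98855273 178.27281831]
 [317.25011162 272.52434914]
 [317.65454782 215.80759536]
 [317.9885995  181.47091726]]
```

View pics/w0.png

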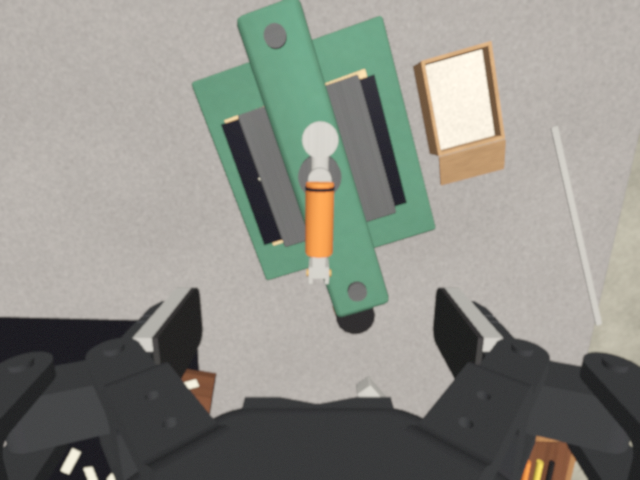

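Emit:
play_rows(commands=[[1, -0.06, 0.025, 0.8, 0, 0, 0], [1, -0.06, 0.025, 1.6, 0, 0, 0], [0.2, -0.06, 0.025, 2.3, 0, 0, 0], [0, -0.06, 0.025, 2.64, 0, 0, 0], [-0.2, -0.06, 0.025, 2.64, 0, 0, 0], [-1, -0.06, 0.025, 2.64, 0, 0, 0], [-1, -0.06, 0.025, 2.64, 0, 0, 0], [-1, -0.06, 0.025, 2.64, 0, 0, 0]], squeeze=30)

```text
time_s: 3.15
position: [545.6, -119.6, 201.2]
tcp_rot: [0.002, 0.697, 0.717, 0.001]
ft_force: [0.3, -0.6, -0.7]
gripper_width: -0.0
grip_force: 0.0
```

Emit:
play_rows(commands=[[-1, 0, 0, 0, 0, 0, 0], [-1, 0, 0, 0, 0, 0, 0], [-1, 0, 0, 0, 0, 0, 0]])

```text
time_s: 3.45
position: [544.4, -119.5, 199.4]
tcp_rot: [0.0, 0.698, 0.716, 0.0]
ft_force: [0.2, -0.5, -0.6]
gripper_width: -0.1
grip_force: 0.0
```

```bash
python3 - <<'E'
from h import *
o=get_obs();im=snap('wrist','w1.png');print(o['position'],o['ft_force'],o['gripper_width'])
im2=snap('side','s1.png')
a=cv2.imread('pics/w1.png');b=cv2.imread('pics/s1.png')[140:340,240:440]
cv2.imwrite('pics/m1.png',np.hstack([cv2.resize(a,(400,300)),cv2.resize(b,(300,300),interpolation=2)]))
E
```

```text
[ 544.35546318 -119.49994496  199.4266819 ] [ 0.24026765 -0.46706083 -0.60904871] -0.11298158973229477
```

View pics/m1.png

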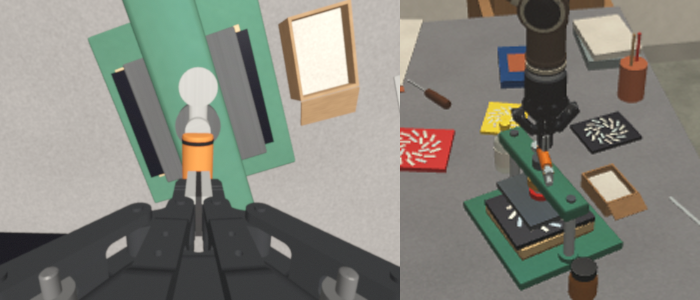

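```bash
python3 - <<'E'
from h import *
o=get_obs();p=o['position']
P=[p,p+[0,0,19],[542,-91,202],[543.5,-166,217],[543,-92.5,217],[543,-92.5,228],[543,-118,217]]
print('wrist',proj('wrist',P,o).round(0).tolist())
print('side',((proj('side',P)-[240,140])*1.5).round(0).tolist())
b=cv2.imread('pics/s1.png')[190:290,290:410]
a=cv2.imread('pics/w1.png')[190:410,190:450]
cv2.imwrite('pics/m2.png',np.hstack([cv2.resize(a,(473,400),interpolation=2),cv2.resize(b,(327,400),interpolation=2)][:1]+[cv2.resize(b[20:,10:76],(327,400),interpolation=2)]))
E
```

```text
wrist [[317.0, 261.0], [317.0, 275.0], [314.0, 206.0], [313.0, 364.0], [316.0, 216.0], [316.0, 222.0], [315.0, 271.0]]
side [[144.0, 164.0], [144.0, 156.0], [140.0, 154.0], [148.0, 173.0], [141.0, 148.0], [141.0, 144.0], [143.0, 156.0]]
```

View pics/m2.png

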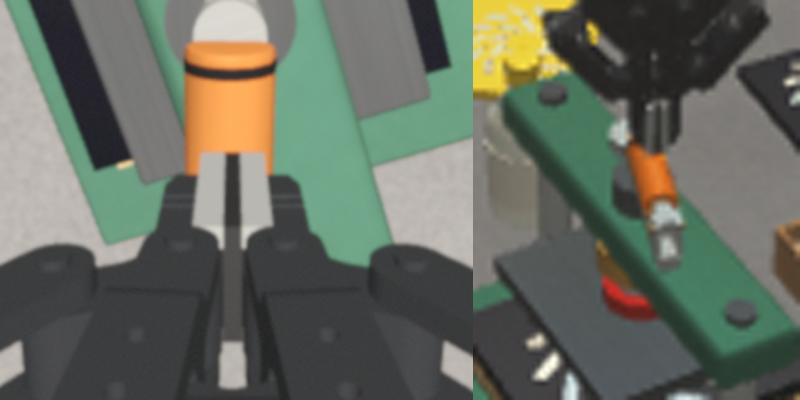

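Emit:
play_rows(commands=[[0.3, 0, 0, 0, 0, 0, 0], [0.3, 0, 0, 0, 0, 0, 0], [0.3, 0, 0, 0, 0, 0, 0], [0.3, 0, 0, 0, 0, 0, 0]])

```text
time_s: 3.95
position: [544.2, -119.4, 199.0]
tcp_rot: [-0.0, 0.698, 0.716, -0.0]
ft_force: [-0.6, 0.4, -0.0]
gripper_width: 55.9
grip_force: 0.0
```

```bash
python3 - <<'E'
from h import *
o=get_obs();im=snap('wrist','w2.png');print(o['position'],o['ft_force'],o['gripper_width'],o['joint_pos'])
im2=snap('side','s2.png')
b=cv2.imread('pics/s2.png')[210:290,300:366]
a=cv2.imread('pics/w2.png')[190:410,190:450]
cv2.imwrite('pics/m3.png',np.hstack([cv2.resize(a,(473,400),interpolation=2),cv2.resize(b,(327,400),interpolation=2)]))
E
```

```text
[ 544.18429438 -119.39090363  199.01101482] [-0.55652067  0.3501765  -0.01361199] 55.856562277346136 [-2.94142568e-01  1.72054981e-01  1.78906765e+00  1.93300717e-05
  1.18056872e+00 -3.20793593e-01]
```

View pics/m3.png

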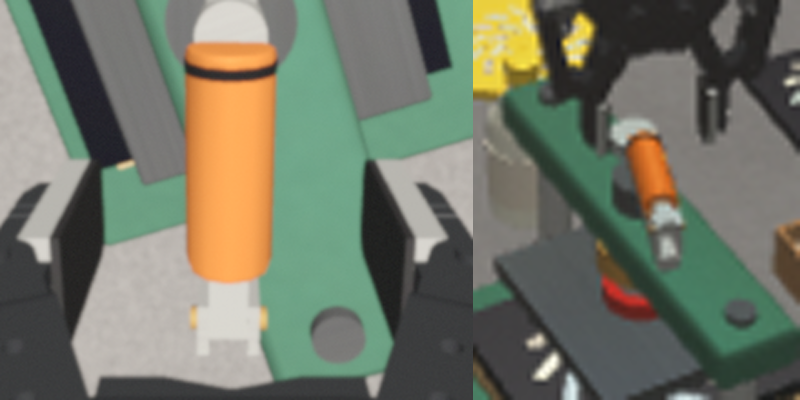

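```bash
python3 - <<'E'
from h import *
o=get_obs();p=o['position']
w=lambda u,v:(190+(u+.5)/1.819-.5,190+(v+.5)/1.818-.5)
s=lambda u,v:(300+(u-473+.5)/4.955-.5,210+(v+.5)/5-.5)
def tri(rs):
    A=np.zeros((3,3));b=np.zeros(3)
    for c,v in rs:
        v=v/np.linalg.norm(v);M=np.eye(3)-np.outer(v,v);A+=M;b+=M@c
    x=np.linalg.solve(A,b);return x,[np.linalg.norm(np.cross(x-c,v/np.linalg.norm(v))) for c,v in rs]
# side: tip of right finger, of left finger at plane y=tcp y
for uv in((710,140),(603,152),(655,140)):
    c,v=ray('side',s(*uv));t=(p[1]-c[1])/v[1];print('side at y',c+v*t)
print(tri([ray('side',s(704,140)),ray('wrist',w(363,212),o)]),tri([ray('side',s(610,152)),ray('wrist',w(103,212),o)]))
# where should open tips project
for dz in(0,13,30,40): print(dz,[ (proj('wrist',[p+[sx*28,dy,dz]],o)[0]-190)*1.819 for sx in(-1,1) for dy in (-11,11)])
E
```

```text
side at y [ 576.98804289 -119.39994501  238.43820409]
side at y [ 514.83629831 -119.39994501  237.56903044]
side at y [ 544.92673856 -119.39994501  242.47804418]
(array([ 572.76855388, -122.52772693,  241.41955839]), [np.float64(0.055172744326198966), np.float64(0.055172744325918587)]) (array([ 517.1604055 , -124.27599534,  241.2760891 ]), [np.float64(0.9484926641383804), np.float64(0.9484926641383913)])
0 [array([129.81372993, 163.78655084]), array([128.9524987 ,  87.80244025]), array([331.08415886, 168.82067439]), array([336.26568391,  93.15238786])]
13 [array([122.82604967, 183.06645356]), array([121.68044331, 102.3088973 ]), array([337.92320985, 188.40277708]), array([343.68964438, 108.00403288])]
30 [array([112.0935761 , 212.67682509]), array([110.45326583, 124.70392318]), array([348.42360037, 218.46639028]), array([355.14693326, 130.9231134 ])]
40 [array([104.72731414, 232.9986558 ]), array([102.70662262, 140.15542687]), array([355.62791188, 239.09167173]), array([363.04923616, 146.72994503])]
```

Emit:
play_rows(commands=[[0.3, 0, 0, 0.3, 0, 0, 0], [0.3, 0, 0, 0.55, 0, 0, 0], [0.3, 0, 0, 0.74, 0, 0, 0], [0.3, 0, 0, 0.74, 0, 0, 0], [-0.2, 0, 0, 0.74, 0, 0, 0], [-0.4, 0, 0, 0.74, 0, 0, 0], [-0.4, 0, 0, 0.74, 0, 0, 0]])

```text
time_s: 4.75
position: [544.8, -119.6, 162.7]
tcp_rot: [0.001, 0.698, 0.716, 0.0]
ft_force: [-0.6, -0.3, -0.1]
gripper_width: 25.5
grip_force: 0.0
```

Emit:
play_rows(commands=[[-1, 0, 0, 0, 0, 0, 0], [-1, 0, 0, 0, 0, 0, 0], [-1, 0, 0, 0, 0, 0, 0], [-1, 0, 0, 0, 0, 0, 0]], squeeze=30)

```text
time_s: 5.15
position: [543.8, -119.5, 162.5]
tcp_rot: [-0.0, 0.698, 0.716, -0.0]
ft_force: [-4.1, 0.2, 5.0]
gripper_width: 21.0
grip_force: 29.4
```

```bash
python3 - <<'E'
from h import *
o=get_obs();im=snap('wrist','w3.png');print(o['position'],o['ft_force'],o['gripper_width'],o['joint_pos'])
im2=snap('side','s3.png')
b=cv2.imread('pics/s3.png')[210:290,300:366]
a=cv2.imread('pics/w3.png')[190:410,190:450]
cv2.imwrite('pics/m4.png',np.hstack([cv2.resize(a,(473,400),interpolation=2),cv2.resize(b,(327,400),interpolation=2)]))
E
```

```text
[ 543.8089616  -119.46233327  162.53070667] [-4.09520264  0.21275698  4.96159596] 20.98785852201315 [-2.94239852e-01  2.09489859e-01  1.82284749e+00 -3.66357801e-04
  1.10988530e+00 -3.20694917e-01]
```

View pics/m4.png

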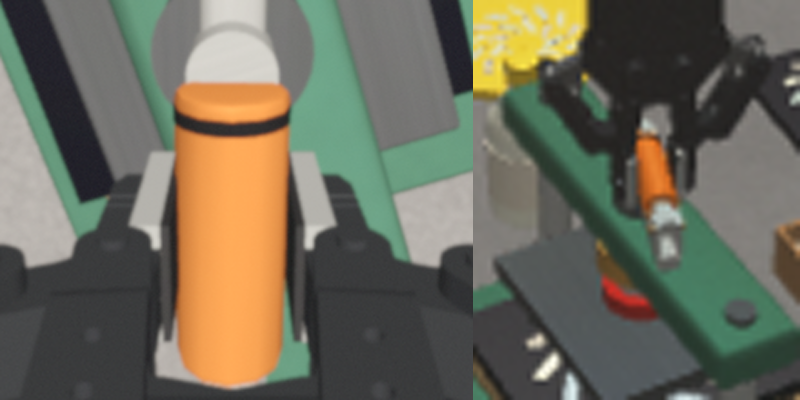

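Emit:
play_rows(commands=[[-1, -0.02, 0, -0.193, 0, 0, 0], [-1, -0.08, 0, -0.378, 0, 0, 0], [-1, -0.178, 0, -0.547, 0, 0, 0], [-1, -0.308, 0, -0.69, 0, 0, 0], [-1, -0.465, 0, -0.805, 0, 0, 0], [-1, -0.612, 0, -0.874, 0, 0, 0], [-1, -0.769, 0, -0.916, 0, 0, 0], [-1, -0.9, 0, -0.93, 0, 0, 0]], squeeze=45)

```text
time_s: 6.05
position: [544.4, -163.1, 209.2]
tcp_rot: [-0.002, 0.698, 0.716, 0.001]
ft_force: [-2.2, 7.3, -3.9]
gripper_width: 19.0
grip_force: 43.5
```

Emit:
play_rows(commands=[[-1, -0.03, 0, 0, 0, 0, 0], [-1, -0.03, 0, 0, 0, 0, 0], [-1, -0.03, 0, 0, 0, 0, 0]])

```text
time_s: 6.35
position: [544.8, -164.3, 209.3]
tcp_rot: [-0.002, 0.698, 0.716, 0.001]
ft_force: [-2.2, 6.7, -4.9]
gripper_width: 19.2
grip_force: 44.3
```

```bash
python3 - <<'E'
from h import *
o=get_obs();im=snap('wrist','w4.png');print(o['position'],o['ft_force'],o['moment'],o['gripper_width'])
im2=snap('side','s4.png');im3=snap('top','t4.png')
for n,i in(('wrist',im),('side',im2),('top',im3)):
    hsv=cv2.cvtColor(i,cv2.COLOR_RGB2HSV);m=cv2.inRange(hsv,(8,180,150),(18,255,255))
    k,l,st,ce=cv2.connectedComponentsWithStats(m)
    print(n,[(st[j].tolist(),ce[j].round(1).tolist()) for j in range(1,k) if st[j,4]>20])
H=np.array([543.5,-166.5,217])
for th in(80,90,95):
    t=np.radians(th);d=np.array([-.02*np.cos(t),np.cos(t),np.sin(t)])
    print(th,proj('side',[H+16*d,H+74*d]).round(1).tolist(),proj('wrist',[H+16*d,H+74*d],o).round(1).tolist())
E
```

```text
[ 544.75554124 -164.25763717  209.256099  ] [-2.20814969  6.74041832 -4.91846391] [1.44957956 0.3493675  0.03362608] 19.1824800357362
wrist []
side [([488, 384, 32, 61, 198], [503.4, 414.3])]
top [([509, 126, 57, 5, 145], [537.4, 128.0])]
80 [[338.5, 250.2], [338.1, 231.8]] [[314.3, 277.5], [312.8, 319.0]]
90 [[338.7, 250.8], [339.0, 234.4]] [[314.3, 283.6], [312.6, 360.3]]
95 [[338.8, 251.1], [339.5, 235.9]] [[314.3, 286.5], [312.5, 378.7]]
```

```bash
python3 - <<'E'
from h import *
def hsv(f): return cv2.cvtColor(cv2.imread('pics/'+f),cv2.COLOR_BGR2HSV)
print(hsv('w3.png')[300,317],hsv('side0.png')[241,335],hsv('side0.png')[245,337])
for f,roi in(('w3.png',(0,480,200,440)),('w4.png',(0,480,200,440)),('side0.png',(200,280,310,370)),('s4.png',(200,280,310,370)),('top0.png',(200,250,330,410)),('t4.png',(200,250,330,410))):
    y0,y1,x0,x1=roi;m=cv2.inRange(hsv(f)[y0:y1,x0:x1],(9,170,90),(19,255,255))
    k,l,st,ce=cv2.connectedComponentsWithStats(m)
    print(f,[(st[j]+[x0,y0,0,0,0]).tolist() for j in range(1,k) if st[j,4]>5])
E
```

```text
[ 15 166 255] [ 12 201 219] [ 13 202 221]
w3.png [[287, 237, 61, 21, 779], [287, 260, 26, 138, 2165], [330, 261, 18, 135, 1464]]
w4.png [[344, 299, 5, 8, 11], [286, 303, 10, 10, 13]]
side0.png [[331, 237, 10, 15, 87]]
s4.png [[337, 230, 5, 3, 11], [336, 233, 6, 18, 85]]
top0.png [[356, 222, 2, 9, 17], [359, 222, 23, 9, 204]]
t4.png [[378, 214, 9, 11, 63]]
```

```bash
python3 - <<'E'
from h import *
def hsv(f): return cv2.cvtColor(cv2.imread('pics/'+f),cv2.COLOR_BGR2HSV)
m=cv2.inRange(hsv('w4.png')[200:480,230:410],(8,110,150),(19,255,255))
k,l,st,ce=cv2.connectedComponentsWithStats(m);print([(st[j]+[230,200,0,0,0]).tolist() for j in range(1,k) if st[j,4]>30])
im=get_obs()
o=dict(position=np.array([544.756,-164.258,209.256]),tcp_rot=im['tcp_rot'])
H=np.array([543.5,-166.5,217]);c=np.linspace(0,2*np.pi,40)
for th in(80,84,88,92,96):
    t=np.radians(th);d=np.array([-.02*np.cos(t),np.cos(t),np.sin(t)]);e=np.cross(d,[1,0,0])
    P=[H+s*d+11*(np.cos(a)*np.array([1,0,0])+np.sin(a)*e) for s in(16,74) for a in c]
    for n in('side','top','wrist'):
        q=proj(n,P,o);print(th,n,q.min(0).round(1),q.max(0).round(1), 'topdisc',q[40:].min(0).round(1),q[40:].max(0).round(1))
a=cv2.imread('pics/w4.png')[180:480,200:440];b=cv2.imread('pics/s4.png')[205:275,310:370]
cv2.imwrite('pics/m5.png',np.hstack([cv2.resize(a,(480,600)),cv2.resize(b,(320,600),interpolation=2)])[:, :])
E
```

```text
[[279, 246, 75, 75, 4320]]
80 side [334.  229.9] [342.5 252.3] topdisc [334.  229.9] [342.1 233.7]
80 top [381.3 213. ] [392.5 228.9] topdisc [381.3 213. ] [391.6 222.9]
80 wrist [274.9 252.7] [350.8 355.8] topdisc [274.9 281.6] [350.8 355.8]
84 side [334.4 230.6] [342.5 252.7] topdisc [334.4 230.6] [342.5 234.9]
84 top [383.1 212.9] [394.  228.8] topdisc [383.7 212.9] [394.  222.9]
84 wrist [275.  255.5] [350.5 371.3] topdisc [275.  299.9] [350.5 371.3]
88 side [334.7 231.4] [342.9 253.2] topdisc [334.7 231.4] [342.9 236.2]
88 top [383.7 212.9] [396.4 228.8] topdisc [386.2 212.9] [396.4 222.8]
88 wrist [275.3 258.5] [350.1 385.7] topdisc [275.3 317.9] [350.1 385.7]
92 side [334.8 232.3] [343.3 253.6] topdisc [335.1 232.3] [343.3 237.6]
92 top [384.2 212.9] [398.7 228.8] topdisc [388.6 212.9] [398.7 222.8]
92 wrist [275.6 261.5] [349.6 398.7] topdisc [275.6 335.4] [349.6 398.7]
96 side [334.8 233.4] [343.7 254.1] topdisc [335.5 233.4] [343.7 239.1]
96 top [384.8 212.9] [401.  228.9] topdisc [391.  212.9] [401.  222.9]
96 wrist [276.1 264.6] [349.  410.2] topdisc [276.1 352.2] [349.  410.2]
```

Emit:
play_rows(commands=[[-1, -0.06, 0, 0, 0, 0, 0], [-1, -0.12, 0, 0, 0, 0, 0], [-1, -0.18, 0, 0, 0, 0, 0], [-1, -0.24, 0, 0, 0, 0, 0], [-1, -0.3, 0, 0, 0, 0, 0], [-1, -0.3, 0, 0, 0, 0, 0]], squeeze=60)

```text
time_s: 7.1
position: [548.0, -183.3, 211.3]
tcp_rot: [0.003, 0.698, 0.716, 0.001]
ft_force: [0.2, 0.6, 0.8]
gripper_width: -0.3
grip_force: 0.0
```

```bash
cat >> h.py <<'E'
def fold(hinge,axis,tag):
    o=get_obs();im=snap('wrist',tag+'w.png')
    print('t',o['time_s'],'p',o['position'].round(1),'F',o['ft_force'].round(1),'M',o['moment'].round(2),'w',round(float(o['gripper_width']),1))
    m=cv2.inRange(cv2.cvtColor(im,cv2.COLOR_RGB2HSV)[200:480,200:440],(8,110,150),(19,255,255))
    k,l,st,ce=cv2.connectedComponentsWithStats(m);print([(st[j]+[200,200,0,0,0]).tolist() for j in range(1,k) if st[j,4]>30])
    H=np.array([*hinge,217.]);u=np.array([*axis,217.])-H;u/=np.linalg.norm(u);x=np.cross(u,[0,0,1]);c=np.linspace(0,2*np.pi,40)
    for th in(60,70,80,85,90,95):
        t=np.radians(th);d=u*np.cos(t)+np.array([0,0,np.sin(t)]);e=np.cross(d,x)
        q=proj('wrist',[H+74*d+11*(np.cos(a)*x+np.sin(a)*e) for a in c],o);print(th,q.min(0).round(0),q.max(0).round(0))
E
python3 - <<'E'
from h import *
fold((543.5,-166.5),(542,-91),'f1')
E
```

```text
t 7.1 p [ 548.  -183.3  211.3] F [0.2 0.6 0.8] M [0.02 0.01 0.  ] w -0.3
[[271, 200, 76, 60, 3793]]
60 [267. 132.] [344. 203.]
70 [266. 172.] [344. 250.]
80 [266. 218.] [344. 295.]
85 [266. 241.] [344. 315.]
90 [267. 264.] [343. 334.]
95 [267. 286.] [342. 351.]
```

Emit:
play_rows(commands=[[1, 0, 0, 0, 0, 0, 0], [1, 0, -0.09, 0, 0, 0, 0], [1, 0, -0.09, 0, 0, 0, 0], [1, 0, -0.09, 0, 0, 0, 0], [1, 0.25, -0.09, 0, 0, 0, 0], [1, 0.5, -0.09, 0, 0, 0, 0], [1, 0.6, -0.09, 0, 0, 0, 0], [1, 0.6, -0.09, 0, 0, 0, 0]])

```text
time_s: 7.95
position: [540.5, -149.7, 208.6]
tcp_rot: [-0.0, 0.697, 0.717, 0.0]
ft_force: [-0.0, 0.3, -0.6]
gripper_width: 85.4
grip_force: 0.0
```

Emit:
play_rows(commands=[[1, 0, 0, 0, 0, 0, 1.3], [1, 0, 0, 0, 0, 0, 2.6], [1, 0, 0, 0, 0, 0, 3.9], [1, 0, 0, 0, 0, 0, 5.2], [1, 0, 0, 0, 0, 0, 6.5], [1, 0, 0, 0, 0, 0, 7.8], [1, 0, 0, 0, 0, 0, 9.1], [1, 0, 0, 0, 0, 0, 10.4]])

```text
time_s: 8.75
position: [540.6, -151.1, 208.6]
tcp_rot: [0.0, 0.969, 0.249, -0.0]
ft_force: [0.6, 0.7, 0.1]
gripper_width: 85.8
grip_force: 0.0
```

Emit:
play_rows(commands=[[1, 0, 0, 0, 0, 0, 1.3], [1, 0, 0, 0, 0, 0, 2.6], [1, 0, 0, 0, 0, 0, 3.9], [1, 0, 0, 0, 0, 0, 4.6], [1, 0, 0, 0, 0, 0, 4.6], [1, 0, 0, 0, 0, 0, 4.6]])

```text
time_s: 9.35
position: [540.6, -151.0, 208.6]
tcp_rot: [0.0, 1.0, 0.014, 0.0]
ft_force: [0.7, -0.2, -0.1]
gripper_width: 85.3
grip_force: 0.0
```

```bash
python3 - <<'E'
from h import *
o=get_obs();q=o['tcp_rot'];print(R.from_quat([q[1],q[2],q[3],q[0]]).as_matrix().round(3),o['joint_pos'].round(2))
fold((543.5,-166.5),(542,-91),'f2')
E
```

```text
[[ 1.     0.028  0.   ]
 [ 0.028 -1.    -0.   ]
 [ 0.     0.    -1.   ]] [-0.35  0.17  1.77 -0.    1.2   1.19]
t 9.35 p [ 540.6 -151.   208.6] F [ 0.7 -0.2 -0.1] M [-0.04  0.01  0.02] w 85.3
[[342, 241, 12, 6, 52], [280, 253, 82, 84, 3211], [261, 304, 68, 68, 3528]]
60 [222. 299.] [276. 364.]
70 [251. 307.] [318. 374.]
80 [289. 313.] [363. 380.]
85 [310. 315.] [385. 382.]
90 [331. 316.] [407. 383.]
95 [354. 315.] [428. 382.]
```

Emit:
play_rows(commands=[[1, 0.06, 0.15, 0.06, 0, 0, 0], [0.5, 0.06, 0.31, 0.06, 0, 0, 0], [0.2, 0.06, 0.31, 0.06, 0, 0, 0], [-0.1, 0.06, 0.31, 0.06, 0, 0, 0], [-0.3, 0.06, 0.31, 0.06, 0, 0, 0], [-1, 0.06, 0.31, 0.06, 0, 0, 0], [-1, 0.06, 0.31, 0.06, 0, 0, 0], [-1, 0.06, 0.31, 0.06, 0, 0, 0]], squeeze=60)

```text
time_s: 10.2
position: [544.0, -165.7, 205.9]
tcp_rot: [-0.001, 1.0, 0.013, 0.0]
ft_force: [-0.9, 3.4, 2.7]
gripper_width: 20.4
grip_force: 58.5
```

Emit:
play_rows(commands=[[-1, 0, 0, 0, 0, 0, 0], [-1, 0, 0, 0, 0, 0, 0]])

```text
time_s: 10.4
position: [544.0, -165.7, 205.8]
tcp_rot: [-0.001, 1.0, 0.013, 0.0]
ft_force: [-0.7, 5.0, 3.3]
gripper_width: 20.2
grip_force: 58.5
```

```bash
python3 - <<'E'
from h import *
fold((543.5,-166.5),(542,-91),'f3')
E
```

```text
t 10.4 p [ 544.  -165.7  205.8] F [-0.7  5.   3.3] M [0.9  0.19 0.02] w 20.2
[[311, 248, 11, 7, 50], [284, 262, 66, 73, 3008], [280, 324, 75, 69, 4063]]
60 [174. 311.] [226. 377.]
70 [202. 321.] [266. 388.]
80 [237. 327.] [311. 395.]
85 [258. 329.] [334. 397.]
90 [280. 330.] [357. 397.]
95 [302. 330.] [378. 397.]
```

```bash
python3 - <<'E'
from h import *
g=lambda u,v:(270+(u+.5)/4.6-.5,205+(v+.5)/4.6-.5)
print('platen corner',g(266,399),g(266,407)); print('panel',g(222,458),g(232,492))
for z in range(40,125,10): print(z,proj('side',[[505.8,-183.4,z],[482.2,-191.8,z]]).round(1).tolist())
# crank rows
C=np.array([542.3,-91.]);f0=np.radians(-88.7);print('u')
tx=np.array([1,.028]);ty=np.array([.028,-1])
def rows(a0,a1,n=8):
    P=lambda a:75*np.array([np.cos(f0-np.radians(a)),np.sin(f0-np.radians(a))])
    for a in np.linspace(a0,a1,n+1)[1:]:
        d=(P(a)-P(a0))/50;print([round(float(d@tx),2),round(float(d@ty),2)])
for k in range(4): print(k);rows(k*90,k*90+90)
E
```

```text
platen corner (327.4347826086956, 291.3478260869565) (327.4347826086956, 293.0869565217391)
panel (317.8695652173913, 304.17391304347825) (320.04347826086956, 311.5652173913044)
40 [[326.3, 305.1], [318.9, 308.1]]
50 [[326.3, 302.8], [318.9, 305.7]]
60 [[326.3, 300.4], [318.8, 303.4]]
70 [[326.3, 298.1], [318.8, 301.0]]
80 [[326.3, 295.7], [318.7, 298.6]]
90 [[326.3, 293.2], [318.7, 296.2]]
100 [[326.3, 290.8], [318.7, 293.7]]
110 [[326.3, 288.3], [318.6, 291.3]]
120 [[326.3, 285.8], [318.6, 288.8]]
u
0
[-0.29, -0.03]
[-0.57, -0.12]
[-0.83, -0.26]
[-1.06, -0.45]
[-1.24, -0.67]
[-1.38, -0.93]
[-1.47, -1.22]
[-1.49, -1.51]
1
[0.03, -0.29]
[0.12, -0.57]
[0.26, -0.83]
[0.45, -1.06]
[0.67, -1.24]
[0.93, -1.38]
[1.22, -1.47]
[1.51, -1.49]
2
[0.29, 0.03]
[0.57, 0.12]
[0.83, 0.26]
[1.06, 0.45]
[1.24, 0.67]
[1.38, 0.93]
[1.47, 1.22]
[1.49, 1.51]
3
[-0.03, 0.29]
[-0.12, 0.57]
[-0.26, 0.83]
[-0.45, 1.06]
[-0.67, 1.24]
[-0.93, 1.38]
[-1.22, 1.47]
[-1.51, 1.49]
```

Emit:
play_rows(commands=[[-1, -0.29, -0.03, 0, 0, 0, 0], [-1, -0.57, -0.12, 0, 0, 0, 0], [-1, -0.83, -0.26, 0, 0, 0, 0], [-1, -1.06, -0.45, 0, 0, 0, 0], [-1, -1.24, -0.67, 0, 0, 0, 0], [-1, -1.38, -0.93, 0, 0, 0, 0], [-1, -1.47, -1.22, 0, 0, 0, 0], [-1, -1.49, -1.51, 0, 0, 0, 0]], squeeze=80)

```text
time_s: 11.25
position: [467.8, -97.0, 206.0]
tcp_rot: [0.005, 1.0, 0.014, 0.001]
ft_force: [-1.2, -7.6, 1.1]
gripper_width: 20.4
grip_force: 78.5
```

```bash
python3 - <<'E'
from h import *
fold((467.3,-92.7),(542.3,-91),'g1')
E
```

```text
t 11.25 p [467.8 -97.  206. ] F [-1.2 -7.6  1.1] M [-1.14  0.05 -0.06] w 20.4
[[285, 261, 64, 75, 3012], [281, 324, 76, 69, 4053]]
60 [265. 193.] [342. 268.]
70 [264. 236.] [343. 315.]
80 [264. 282.] [343. 359.]
85 [265. 306.] [342. 379.]
90 [265. 329.] [342. 396.]
95 [266. 351.] [341. 412.]
```

Emit:
play_rows(commands=[[-1, 0.03, -0.29, 0, 0, 0, 0], [-1, 0.12, -0.57, 0, 0, 0, 0], [-1, 0.26, -0.83, 0, 0, 0, 0], [-1, 0.45, -1.06, 0, 0, 0, 0], [-1, 0.67, -1.24, 0, 0, 0, 0], [-1, 0.93, -1.38, 0, 0, 0, 0], [-1, 1.22, -1.47, 0, 0, 0, 0], [-1, 1.51, -1.49, 0, 0, 0, 0]])

```text
time_s: 12.1
position: [539.1, -15.6, 205.8]
tcp_rot: [-0.001, 1.0, 0.014, -0.003]
ft_force: [-6.8, 2.6, 7.4]
gripper_width: 20.6
grip_force: 79.9
```

```bash
cat >> h.py <<'E'
def boss(tag):
    im=snap('side',tag+'s.png')
    hsv=cv2.cvtColor(im,cv2.COLOR_RGB2HSV)[225:300,310:370]
    m=cv2.inRange(hsv,(0,170,80),(6,255,255))|cv2.inRange(hsv,(174,170,80),(180,255,255))
    k,l,st,ce=cv2.connectedComponentsWithStats(m);print('red',[((st[j]+[310,225,0,0,0]).tolist(),(ce[j]+[310,225]).round(1).tolist()) for j in range(1,k) if st[j,4]>8])
E
python3 - <<'E'
from h import *
import h
for n in('side0.png','s1.png'):
    f=cv2.cvtColor(cv2.imread('pics/'+n),cv2.COLOR_BGR2RGB)
    h.snapshot=lambda _ :f
    boss('zz')
E
python3 - <<'E'
from h import *
boss('b1')
for z in (80,100,120): print(proj('side',[[542,-91,z]]))
E
```

```text
red [([326, 266, 10, 7, 32], [330.5, 269.7])]
red [([326, 266, 10, 7, 31], [330.5, 269.7])]
red [([326, 266, 12, 10, 43], [331.0, 272.3])]
[[333.24203301 273.14646446]]
[[333.2878208  268.34164957]]
[[333.33448285 263.45518627]]
```

Emit:
play_rows(commands=[[-1, 0.29, 0.03, 0, 0, 0, 0], [-1, 0.57, 0.12, 0, 0, 0, 0], [-1, 0.83, 0.26, 0, 0, 0, 0], [-1, 1.06, 0.45, 0, 0, 0, 0], [-1, 1.24, 0.67, 0, 0, 0, 0], [-1, 1.38, 0.93, 0, 0, 0, 0], [-1, 1.47, 1.22, 0, 0, 0, 0], [-1, 1.49, 1.51, 0, 0, 0, 0]])

```text
time_s: 12.95
position: [617.6, -89.1, 205.9]
tcp_rot: [-0.001, 1.0, 0.014, -0.0]
ft_force: [-2.5, 6.9, 4.7]
gripper_width: 20.8
grip_force: 79.8
```

```bash
python3 - <<'E'
from h import *
boss('b2')
# vertical shift of platen lower corner edge: strip template tracking, column profile near corner (327,292)
ref=cv2.cvtColor(cv2.imread('pics/s1.png'),cv2.COLOR_BGR2GRAY).astype(float)
for n in('b1s.png','b2s.png'):
    a=cv2.cvtColor(cv2.imread('pics/'+n),cv2.COLOR_BGR2GRAY).astype(float)
    for nm,i in(('ref',ref),(n,a)):
        print(nm,[i[280:312,c].round().astype(int).tolist() for c in(325,)])
fold((617,-89),(542.3,-91),'g2')
E
```

```text
red [([326, 267, 13, 10, 42], [331.3, 273.6])]
ref [[87, 88, 87, 87, 87, 89, 89, 89, 85, 56, 43, 49, 59, 70, 69, 70, 71, 70, 70, 71, 68, 51, 30, 43, 112, 175, 101, 95, 94, 94, 93, 64]]
b1s.png [[86, 87, 86, 85, 86, 86, 86, 87, 87, 88, 87, 80, 50, 43, 48, 59, 69, 70, 69, 69, 67, 49, 29, 43, 111, 173, 100, 94, 94, 94, 90, 63]]
ref [[87, 88, 87, 87, 87, 89, 89, 89, 85, 56, 43, 49, 59, 70, 69, 70, 71, 70, 70, 71, 68, 51, 30, 43, 112, 175, 101, 95, 94, 94, 93, 64]]
b2s.png [[86, 86, 86, 87, 86, 87, 86, 87, 86, 88, 88, 88, 87, 67, 45, 49, 60, 69, 69, 70, 66, 49, 29, 43, 111, 173, 101, 93, 94, 95, 91, 64]]
t 13.0 p [617.6 -92.3 205.9] F [-2.1  3.4  4.6] M [0.58 0.33 0.01] w 20.1
[[285, 261, 63, 71, 2951], [278, 324, 76, 69, 4051]]
60 [274. 432.] [339. 453.]
70 [271. 407.] [341. 444.]
80 [268. 372.] [342. 426.]
85 [267. 352.] [343. 413.]
90 [266. 330.] [343. 397.]
95 [266. 307.] [343. 380.]
```

Emit:
play_rows(commands=[[-1, -0.03, 0.29, 0, 0, 0, 0], [-1, -0.12, 0.57, 0, 0, 0, 0], [-1, -0.26, 0.83, 0, 0, 0, 0], [-1, -0.45, 1.06, 0, 0, 0, 0], [-1, -0.67, 1.24, 0, 0, 0, 0], [-1, -0.93, 1.38, 0, 0, 0, 0], [-1, -1.22, 1.47, 0, 0, 0, 0], [-1, -1.51, 1.49, 0, 0, 0, 0]])

```text
time_s: 13.85
position: [546.5, -165.6, 205.9]
tcp_rot: [-0.001, 1.0, 0.013, 0.004]
ft_force: [6.1, 3.9, 0.9]
gripper_width: 20.6
grip_force: 79.6
```

Emit:
play_rows(commands=[[-1, -0.29, -0.03, 0, 0, 0, 0], [-1, -0.57, -0.12, 0, 0, 0, 0], [-1, -0.83, -0.26, 0, 0, 0, 0], [-1, -1.06, -0.45, 0, 0, 0, 0], [-1, -1.24, -0.67, 0, 0, 0, 0], [-1, -1.38, -0.93, 0, 0, 0, 0], [-1, -1.47, -1.22, 0, 0, 0, 0], [-1, -1.49, -1.51, 0, 0, 0, 0]])

```text
time_s: 14.65
position: [468.0, -98.6, 206.0]
tcp_rot: [0.006, 1.0, 0.014, 0.001]
ft_force: [-0.8, -11.7, 1.4]
gripper_width: 20.1
grip_force: 79.5
```

```bash
cat >> h.py <<'E'
def edge(tag):
    o=get_obs();a=cv2.cvtColor(snap('side',tag+'s.png'),cv2.COLOR_RGB2GRAY).astype(float)
    p=o['position'];ang=(-88.7-np.degrees(np.arctan2(p[1]+91,p[0]-542.3)))%360
    print('t',o['time_s'],'p',p.round(1),'crank mod360',ang.round(1),'F',o['ft_force'].round(1),'w',o['gripper_width'].round(1))
    print(a[284:312,325].astype(int).tolist())
E
python3 - <<'E'
from h import *
edge('e1')
C=np.array([542.3,-91.]);f0=np.radians(-88.7)
tx=np.array([1,.028]);ty=np.array([.028,-1])
def rows(a0,a1,n):
    P=lambda a:75*np.array([np.cos(f0-np.radians(a)),np.sin(f0-np.radians(a))])
    print(a0,'->',a1,[[round(float(((P(a)-P(a0))/50)@tx),2),round(float(((P(a)-P(a0))/50)@ty),2)] for a in np.linspace(a0,a1,n+1)[1:]])
for a in (90,120,150,180,210,240,270,300): rows(a,a+30,4)
E
```

```text
Traceback (most recent call last):
  File "h.py", line 54, in edge
    print('t',o['time_s'],'p',p.round(1),'crank mod360',ang.round(1),'F',o['ft_force'].round(1),'w',o['gripper_width'].round(1))
                                                                                                    ^^^^^^^^^^^^^^^^^^^^^^^^
AttributeError: 'float' object has no attribute 'round'
```

```bash
sed -i "s/,'w',o\['gripper_width'\].round(1))/)/" h.py; python3 - <<'E'
from h import *
edge('e2')
C=np.array([542.3,-91.]);f0=np.radians(-88.7)
for n in ('side0.png','s1.png','b1s.png','b2s.png','e1s.png','e2s.png'):
    i=cv2.cvtColor(cv2.imread('pics/'+n),cv2.COLOR_BGR2GRAY).astype(float)
    r=[]
    for c in range(316,328):
        col=i[282:304,c];d=np.diff(col);k=np.where((col[:-1]>=66)&(col[1:]<66))[0]
        r.append(round(282+k[0]+(col[k[0]]-66)/(col[k[0]]-col[k[0]+1]),2) if len(k) else None)
    print(n,r)
    print([i[284:306,c].astype(int).tolist() for c in(322,)])
E
```

```text
t 14.7 p [467.7 -95.8 205.9] crank mod360 87.6 F [-0.8 -7.2  2.1]
[89, 88, 88, 87, 87, 88, 87, 88, 89, 90, 87, 60, 44, 49, 61, 69, 68, 49, 29, 44, 112, 175, 100, 95, 95, 95, 92, 63]
side0.png [np.float64(284.96), np.float64(283.9), np.float64(291.8), np.float64(291.9), np.float64(282.0), np.float64(283.27), np.float64(284.5), np.float64(285.88), np.float64(287.21), np.float64(288.48), np.float64(289.68), np.float64(290.38)]
[[79, 53, 42, 50, 56, 64, 64, 63, 66, 65, 65, 64, 65, 66, 66, 66, 66, 64, 46, 28, 38, 102]]
s1.png [np.float64(301.0), np.float64(302.08), None, np.float64(302.16), np.float64(282.14), np.float64(283.43), np.float64(284.7), np.float64(286.13), np.float64(287.35), np.float64(288.66), np.float64(289.91), np.float64(290.5)]
[[85, 58, 44, 55, 60, 69, 70, 69, 69, 69, 70, 71, 70, 70, 71, 70, 70, 69, 49, 30, 43, 108]]
b1s.png [np.float64(300.67), np.float64(283.25), np.float64(282.34), np.float64(283.52), np.float64(284.85), np.float64(286.33), np.float64(287.55), np.float64(288.75), np.float64(290.27), np.float64(291.47), np.float64(292.74), np.float64(293.44)]
[[85, 86
[... 405 characters left out ...]
 48, 29, 41, 107]]
e1s.png [np.float64(282.77), np.float64(284.25), np.float64(285.48), np.float64(286.77), np.float64(288.28), np.float64(289.45), np.float64(290.75), np.float64(292.22), np.float64(293.46), np.float64(294.75), np.float64(296.19), np.float64(296.57)]
[[87, 88, 88, 88, 87, 88, 87, 59, 44, 49, 60, 69, 70, 70, 71, 70, 70, 68, 50, 30, 42, 108]]
e2s.png [np.float64(282.73), np.float64(284.28), np.float64(285.47), np.float64(286.76), np.float64(288.28), np.float64(289.47), np.float64(290.75), np.float64(292.25), np.float64(293.46), np.float64(294.78), np.float64(296.16), np.float64(296.57)]
[[87, 87, 87, 88, 88, 88, 87, 59, 44, 49, 60, 69, 69, 70, 70, 70, 70, 68, 49, 30, 42, 108]]
```

Emit:
play_rows(commands=[[-1, 0.01, -0.16, 0, 0, 0, 0], [-1, 0.037, -0.325, 0, 0, 0, 0], [-1, 0.08, -0.48, 0, 0, 0, 0], [-1, 0.144, -0.633, 0, 0, 0, 0], [-1, 0.144, -0.633, 0, 0, 0, 0]])

```text
time_s: 15.25
position: [472.2, -64.7, 205.9]
tcp_rot: [0.004, 1.0, 0.014, -0.002]
ft_force: [-5.4, -6.5, 6.1]
gripper_width: 20.0
grip_force: 80.1
```

```bash
python3 - <<'E'
from h import *
edge('e3')
for n in ('e2s.png','e3s.png'):
    i=cv2.cvtColor(cv2.imread('pics/'+n),cv2.COLOR_BGR2GRAY).astype(float)
    r=[]
    for c in range(320,327):
        col=i[282:304,c];k=np.where((col[:-1]>=66)&(col[1:]<66))[0]
        r.append(282+k[0]+(col[k[0]]-66)/(col[k[0]]-col[k[0]+1]))
    print(n,np.mean(r))
t=cv2.cvtColor(snapshot('top'),cv2.COLOR_RGB2BGR);cv2.imwrite('pics/t5.png',t)
fold((474,-61),(542.3,-91),'g3')
E
```

```text
t 15.25 p [472.2 -64.7 205.9] crank mod360 111.9 F [-5.4 -6.5  6.1]
[88, 88, 87, 87, 87, 87, 86, 88, 87, 88, 86, 58, 44, 49, 60, 70, 68, 49, 31, 44, 112, 174, 100, 93, 94, 95, 92, 63]
e2s.png 292.16410430839005
e3s.png 292.1515618891235
t 15.35 p [472.3 -64.6 205.9] F [-5.2 -6.9  6.1] M [-1.11  0.98  0.02] w 20.2
[[285, 259, 65, 78, 3004], [282, 324, 75, 69, 4054]]
60 [323. 199.] [396. 274.]
70 [305. 238.] [381. 317.]
80 [285. 281.] [364. 357.]
85 [276. 302.] [354. 375.]
90 [267. 323.] [344. 391.]
95 [258. 343.] [334. 405.]
```

```bash
python3 - <<'E'
from h import *
Hn=np.array([472.1,-64.6]);u=np.array([542.3,-91])-Hn;u/=np.linalg.norm(u)
o=get_obs();q=o['tcp_rot'];r0=R.from_quat([q[1],q[2],q[3],q[0]]).as_matrix()
ang=np.degrees(np.arctan2(u[1],u[0]));print('u',u,ang)
r1=down(ang-90)
p0=np.array([472.3,-64.4,206.]);up=p0+[0,0,62]
def tcp(th,s=60,off=9.5):
    t=np.radians(th);uc=s*np.cos(t)-off*np.sin(t);zc=s*np.sin(t)+off*np.cos(t)
    return np.array([*(Hn+u*(uc-11)),217+zc-41])
start=np.array([*(Hn-u*38),268.])
n=plan((p0,down(-88.4)),[(up,down(-88.4)),(start,r1)],False)
print('fold');S=np.array([*(Hn-u*38),236.])
plan((start,r1),[(S,r1)]+[(tcp(t),r1) for t in(90,80,70,60,50,40)],False)
print('fold2');plan((tcp(40),r1),[(tcp(t),r1) for t in(30,20,10,3,0)]+[(tcp(0)-[0,0,4],r1)],False)
E
```

```text
u [ 0.936 -0.352] -20.60969293753209
[np.float64(0.0), np.float64(0.0), np.float64(-1.24), np.float64(0.0), np.float64(0.0), np.float64(0.0)]
[np.float64(-0.708), np.float64(-0.283), np.float64(-1.24), np.float64(0.0), np.float64(0.0), np.float64(3.702)]
fold
[np.float64(0.0), np.float64(0.0), np.float64(0.64), np.float64(0.0), np.float64(0.0), np.float64(0.0)]
[np.float64(0.35), np.float64(0.0), np.float64(0.64), np.float64(0.0), np.float64(0.0), np.float64(0.0)]
[np.float64(0.561), np.float64(0.0), np.float64(0.625), np.float64(0.0), np.float64(0.0), np.float64(0.0)]
[np.float64(0.772), np.float64(0.0), np.float64(0.647), np.float64(0.0), np.float64(0.0), np.float64(0.0)]
[np.float64(0.975), np.float64(0.0), np.float64(0.706), np.float64(0.0), np.float64(0.0), np.float64(0.0)]
[np.float64(1.166), np.float64(0.0), np.float64(0.799), np.float64(0.0), np.float64(0.0), np.float64(0.0)]
[np.float64(1.337), np.float64(0.0), np.float64(0.923), np.float64(0.0), np.float64(0.0), np.float64(0.0)]
fold2
[np.float64(0.147), np.float64(0.0), np.float64(0.152), np.float64(0.0), np.float64(0.0), np.float64(0.0)]
[np.float64(0.266), np.float64(0.0), np.float64(0.328), np.float64(0.0), np.float64(0.0), np.float64(0.0)]
[np.float64(0.352), np.float64(0.0), np.float64(0.521), np.float64(0.0), np.float64(0.0), np.float64(0.0)]
[np.float64(0.391), np.float64(0.0), np.float64(0.664), np.float64(0.0), np.float64(0.0), np.float64(0.0)]
[np.float64(0.403), np.float64(0.0), np.float64(0.727), np.float64(0.0), np.float64(0.0), np.float64(0.0)]
[np.float64(0.403), np.float64(0.0), np.float64(0.807), np.float64(0.0), np.float64(0.0), np.float64(0.0)]
```

Emit:
play_rows(commands=[[-0.6, 0, 0, 0, 0, 0, 0], [0, 0, 0, 0, 0, 0, 0], [0, 0, 0, 0, 0, 0, 0], [0, 0, 0, 0, 0, 0, 0]])

```text
time_s: 15.8
position: [473.8, -61.1, 205.1]
tcp_rot: [-0.0, 1.0, 0.013, 0.0]
ft_force: [-0.4, 0.0, -0.4]
gripper_width: 42.4
grip_force: 0.0
```

Emit:
play_rows(commands=[[0, 0, 0, -0.6, 0, 0, 0], [0, 0, 0, -1.24, 0, 0, 0], [0, 0, 0, -1.24, 0, 0, 0], [-0.72, -0.35, -0.1, -1.25, 0, 0, 1.3], [-0.72, -0.74, -0.22, -1.25, 0, 0, 2.6], [-0.72, -0.74, -0.22, -1.25, 0, 0, 3.7], [-0.72, -0.74, -0.22, -1.25, 0, 0, 3.7], [-0.72, -0.74, -0.22, -1.25, 0, 0, 3.7]], squeeze=40)

```text
time_s: 16.6
position: [436.5, -51.0, 267.6]
tcp_rot: [-0.0, 0.984, -0.178, -0.0]
ft_force: [-0.3, -0.1, -1.4]
gripper_width: 12.3
grip_force: 0.0
```

```bash
python3 - <<'E'
from h import *
Hn=np.array([472.1,-64.6]);u=np.array([.936,-.352]);v=np.array([-u[1],u[0]])
o=get_obs();d=o['position'][:2]-Hn;print('u',d@u,'lateral',d@v,o['position'])
fold(Hn,(542.3,-91),'k1')
edge('e4')
# top view: hub/arm check of crank angle
im=snap('top','t6.png');m=cv2.inRange(cv2.cvtColor(im,cv2.COLOR_RGB2HSV)[190:270,310:420],(9,150,90),(19,255,255))
k,l,st,ce=cv2.connectedComponentsWithStats(m);print([(st[j]+[310,190,0,0,0]).tolist() for j in range(1,k) if st[j,4]>5])
print(proj('top',[[*Hn,233],[*Hn,291]]))
E
```

```text
u -38.07411621745223 lateral 0.1783485768254774 [436.52540592 -51.03097682 267.57377057]
t 16.6 p [436.5 -51.  267.6] F [-0.3 -0.1 -1.4] M [-0.01  0.07 -0.  ] w 12.3
[[293, 200, 50, 18, 643]]
60 [290.  79.] [344. 126.]
70 [290. 106.] [344. 158.]
80 [290. 136.] [344. 190.]
85 [290. 152.] [344. 206.]
90 [290. 168.] [343. 221.]
95 [291. 184.] [343. 234.]
t 16.65 p [436.7 -51.1 267.7] crank mod360 112.0 F [ 0.5 -0.6 -0.8]
[87, 87, 86, 87, 87, 87, 87, 89, 88, 88, 87, 59, 42, 48, 60, 70, 67, 50, 28, 43, 111, 174, 100, 94, 95, 94, 91, 63]
[[410, 217, 10, 19, 79]]
[[343.30720291 254.68864309]
 [345.05574217 249.70720388]]
```

Emit:
play_rows(commands=[[-0.72, 0, 0, 0.64, 0, 0, 0], [-0.72, 0.18, 0, 0.64, 0, 0, 0], [-0.72, 0.35, 0, 0.64, 0, 0, 0], [-0.72, 0.56, 0, 0.63, 0, 0, 0], [-0.72, 0.77, 0, 0.65, 0, 0, 0], [-0.72, 0.97, 0, 0.7, 0, 0, 0], [-0.72, 1.17, 0, 0.8, 0, 0, 0], [-0.72, 1.34, 0, 0.92, 0, 0, 0]])

```text
time_s: 17.55
position: [501.0, -75.2, 222.3]
tcp_rot: [-0.0, 0.984, -0.179, 0.001]
ft_force: [-0.6, 1.2, 0.7]
gripper_width: 12.1
grip_force: 0.6
```

```bash
python3 - <<'E'
from h import *
o=get_obs();print(o['gripper_width'],o['moment'])
fold((472.1,-64.6),(542.3,-91),'k2')
E
```

```text
12.146720952736965 [ 0.12863561 -0.00494666 -0.01564144]
t 17.55 p [501.  -75.2 222.3] F [-0.6  1.2  0.7] M [ 0.13 -0.   -0.02] w 12.1
[[287, 215, 57, 49, 2259], [289, 254, 53, 65, 1799]]
60 [285. 271.] [348. 335.]
70 [285. 308.] [349. 374.]
80 [285. 347.] [349. 409.]
85 [285. 367.] [349. 425.]
90 [285. 385.] [349. 439.]
95 [286. 403.] [348. 451.]
```

Emit:
play_rows(commands=[[-0.72, 0.15, 0, 0.15, 0, 0, 0], [-0.72, 0.27, 0, 0.33, 0, 0, 0], [-0.72, 0.35, 0, 0.52, 0, 0, 0], [-0.72, 0.39, 0, 0.66, 0, 0, 0], [-0.72, 0.4, 0, 0.73, 0, 0, 0], [-0.72, 0.4, 0, 0.73, 0, 0, 0]])

```text
time_s: 18.2
position: [517.9, -81.3, 186.6]
tcp_rot: [-0.001, 0.984, -0.179, -0.0]
ft_force: [-2.0, 2.4, 6.5]
gripper_width: 12.0
grip_force: 3.4
```

Press down until it meets the fold stop.

Emit:
play_rows(commands=[[-0.72, 0, 0, 0.05, 0, 0, 0], [-0.72, 0, 0, 0.1, 0, 0, 0], [-0.72, 0, 0, 0.1, 0, 0, 0]])

```text
time_s: 18.5
position: [518.5, -81.3, 184.8]
tcp_rot: [-0.0, 0.984, -0.179, 0.001]
ft_force: [-6.7, 3.8, 19.1]
gripper_width: 12.0
grip_force: 9.4
```

Emit:
play_rows(commands=[[-0.72, 0, 0, 0.04, 0, 0, 0], [-0.72, 0, 0, 0.04, 0, 0, 0]])

```text
time_s: 18.7
position: [518.9, -81.5, 184.1]
tcp_rot: [-0.0, 0.984, -0.179, 0.001]
ft_force: [-8.1, 3.6, 23.6]
gripper_width: 12.4
grip_force: 12.5
```

Emit:
play_rows(commands=[[-0.72, 0, 0, -0.5, 0, 0, 0], [-0.72, 0, 0, -1.4, 0, 0, 0], [-0.72, -0.5, 0, -2.4, 0, 0, 0], [-0.72, -1.3, 0, -2.4, 0, 0, 0], [-0.72, -2, 0, -2.4, 0, 0, 0], [-0.72, -2, 0, -2.4, 0, 0, 0], [-0.72, -2, 0, -2.4, 0, 0, 0]])

```text
time_s: 19.4
position: [424.0, -46.5, 298.5]
tcp_rot: [0.0, 0.984, -0.179, 0.001]
ft_force: [-0.9, -0.4, 0.2]
gripper_width: 12.0
grip_force: 0.0
```

```bash
python3 - <<'E'
from h import *
o=get_obs();im=snap('wrist','z1w.png');s=snap('side','z1s.png');print(o['position'],o['ft_force'])
H=np.array([472.1,-64.6,217.]);u=np.array([.936,-.352,0]);
for th in(0,5,10):
    t=np.radians(th);d=u*np.cos(t)+np.array([0,0,np.sin(t)]);P=[H+16*d,H+74*d]
    print(th,proj('wrist',P,o).round(1).tolist(),proj('side',P).round(1).tolist())
a=cv2.cvtColor(im,cv2.COLOR_RGB2BGR);b=cv2.cvtColor(s,cv2.COLOR_RGB2BGR)[215:325,285:395]
m=cv2.inRange(cv2.cvtColor(b,cv2.COLOR_BGR2HSV),(9,170,90),(19,255,255));ys,xs=np.where(m>0);print('side orange',xs.min()+285,xs.max()+285,ys.min()+215,ys.max()+215)
cv2.imwrite('pics/z.png',np.hstack([cv2.resize(a,(350,400))[:, :] if 0 else cv2.resize(a[0:400,140:490],(350,400)),cv2.resize(b,(440,400),interpolation=2)]))
E
```

```text
[424.03275195 -46.54619703 298.53719744] [-0.90374306 -0.36251213  0.20519723]
0 [[316.4, 123.6], [316.4, 26.4]] [[313.9, 236.0], [333.3, 238.5]]
5 [[316.4, 123.7], [316.3, 24.2]] [[313.9, 235.6], [333.3, 236.7]]
10 [[316.4, 124.0], [316.3, 23.0]] [[313.8, 235.2], [333.0, 235.0]]
side orange 314 333 233 240
```

View pics/z.png

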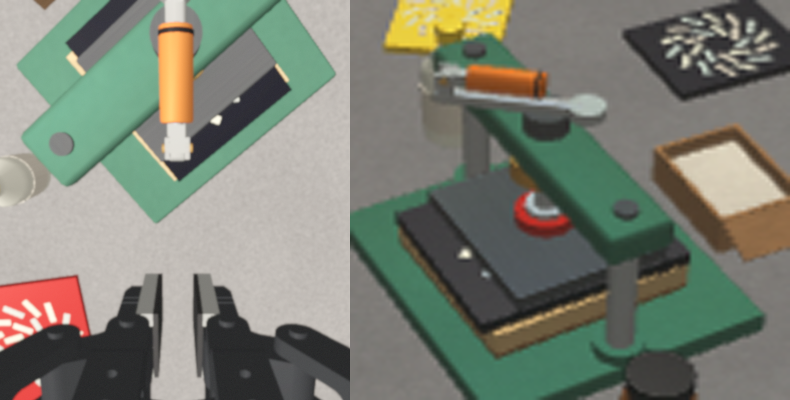

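```bash
python3 - <<'E'
from h import *
s=cv2.imread('pics/z1s.png')[215:265,300:350];h_=cv2.cvtColor(s,cv2.COLOR_BGR2HSV)
m=cv2.inRange(h_,(8,140,70),(20,255,255));c=[(x+300,np.mean(np.where(m[:,x])[0])+215) for x in range(50) if m[:,x].sum()>3*255]
c=np.array(c);print(c.round(1).tolist());print('slope',np.polyfit(c[1:-1,0],c[1:-1,1],1))
H=np.array([472.1,-64.6,217.]);u=np.array([.936,-.352,0])
for th in(0,3,6):
    t=np.radians(th);d=u*np.cos(t)+np.array([0,0,np.sin(t)]);q=proj('side',[H+20*d,H+70*d]);print(th,(q[1]-q[0])[1]/(q[1]-q[0])[0],q.mean(0))
E
```

```text
[[315.0, 235.5], [316.0, 235.5], [317.0, 236.0], [318.0, 236.0], [319.0, 236.0], [320.0, 236.0], [321.0, 236.5], [322.0, 236.5], [323.0, 236.5], [324.0, 236.5], [325.0, 237.0], [326.0, 245.9], [327.0, 244.8], [328.0, 242.9], [329.0, 240.4], [330.0, 237.5], [331.0, 236.5], [332.0, 238.0], [333.0, 237.5]]
slope [  0.30918808 137.9685309 ]
0 0.12747858508396517 [323.61281327 237.23077443]
3 0.08535319642247072 [323.59259596 236.59631404]
6 0.042881543498933826 [323.53080715 235.95658686]
```

```bash
python3 -c "
from bench import *
print(job_done())"
```

```text
the job is handed in; nothing more can be done
None
```

I handed the job in at about 19.5 s. The press is clamped with the platen on the panel, about 87° past first contact as judged from camera and crank angle. The handle is folded flat on its arm, and the last wrist and side views showed the panel and the things beside the press in place.

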